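# Unstack the bush-driver adapters into their colour-marked holders

## Task

The four coloured bush-driver adapters stand stacked on the grey stand, cone in cone. Take the stack apart and seat each adapter upright, cone down and fully home, in the holder whose rim has its own colour, setting it down rather than dropping it. Do not knock over the oil can.

Things in the scene. Friction and masses are not known exactly. Their poses are not given: they have to be found in the camera images.
- stand: fixed round grey stand without a coloured rim, 78 mm across and 22 mm high, on which the stack stands at the start; origin at the centre of its underside on the bench, z up. In its top is the same conical recess as in the holders.
- adapter_gold: gold bush-driver adapter, loose: round barrel 34 mm across, 28 mm high, over a cone 11 mm high (22 mm across at the barrel, 8 at its tip). Origin at the centre of the cone's tip (lowest point), z up its axis; barrel from z = 11 to 39 mm. Conical recess in its top as in the holders. At the start the top one of the stack; adapters sit barrel on barrel, 28 mm apart. 0.05 to 0.26 kg.
- adapter_red: red bush-driver adapter, loose: round barrel 45 mm across, 28 mm high, over a cone 11 mm high (22 mm across at the barrel, 8 at its tip). Origin at the centre of the cone's tip (lowest point), z up its axis; barrel from z = 11 to 39 mm. Conical recess in its top as in the holders. At the start second from the top; adapters sit barrel on barrel, 28 mm apart. 0.05 to 0.26 kg.
- adapter_blue: blue bush-driver adapter, loose: round barrel 56 mm across, 28 mm high, over a cone 11 mm high (22 mm across at the barrel, 8 at its tip). Origin at the centre of the cone's tip (lowest point), z up its axis; barrel from z = 11 to 39 mm. Conical recess in its top as in the holders. At the start third from the top; adapters sit barrel on barrel, 28 mm apart. 0.05 to 0.26 kg.
- adapter_green: green bush-driver adapter, loose: round barrel 66 mm across, 28 mm high, over a cone 11 mm high (22 mm across at the barrel, 8 at its tip). Origin at the centre of the cone's tip (lowest point), z up its axis; barrel from z = 11 to 39 mm. Conical recess in its top as in the holders. At the start the lowest of the stack, its cone in the stand; adapters sit barrel on barrel, 28 mm apart. 0.05 to 0.26 kg.
- holder_gold: fixed round black holder with a gold rim, 46 mm across, 22 mm high; origin at the centre of its underside, z up. In its flat top a conical recess (25 mm across at the mouth, 9 at the floor, 12.6 deep) takes an adapter's cone with 1.5 mm of play all round; fully home, the barrel rests on the holder's top, the adapter's origin 11 mm above the holder's.
- holder_red: fixed round black holder with a red rim, 57 mm across, 22 mm high; origin at the centre of its underside, z up. In its flat top a conical recess (25 mm across at the mouth, 9 at the floor, 12.6 deep) takes an adapter's cone with 1.5 mm of play all round; fully home, the barrel rests on the holder's top, the adapter's origin 11 mm above the holder's.
- holder_blue: fixed round black holder with a blue rim, 68 mm across, 22 mm high; origin at the centre of its underside, z up. In its flat top a conical recess (25 mm across at the mouth, 9 at the floor, 12.6 deep) takes an adapter's cone with 1.5 mm of play all round; fully home, the barrel rests on the holder's top, the adapter's origin 11 mm above the holder's.
- holder_green: fixed round black holder with a green rim, 78 mm across, 22 mm high; origin at the centre of its underside, z up. In its flat top a conical recess (25 mm across at the mouth, 9 at the floor, 12.6 deep) takes an adapter's cone with 1.5 mm of play all round; fully home, the barrel rests on the holder's top, the adapter's origin 11 mm above the holder's.
- oil_can: red oil can with a thin spout, loose, body 80 mm across and 80 mm high, 174 mm high with the spout; origin at the centre of its underside, z up. A bystander, not to be knocked over.
There are look-alikes about, which are no part of the job. What is shaped like the adapter_blue but yellow is not meant.

How it is judged:
By the outcome, as a careful person would: the job done as asked, in the order asked, and still so for the second after the job is handed in, with the robot touching nothing.
It also fails if it takes over 112 s, if anything falls off the work surface, if the arm or the gripper's body presses on something with over 40 N, if the wrist force passes 120 N, or if a joint passes its speed limit or range.

## Robot

A 6-joint arm with a two-finger parallel gripper is mounted at the origin on a cart in front of the work surface, level with it; the furniture and walls round the work are solid. World frame = base frame: x ahead of the robot, y to its left, z up, the work surface at z = 0. Lengths are in m, angles in degrees, forces in N, time in s.
With the tool pointing down it reaches from about 0.4 to 0.925 m from the base axis. Payload 3.4 kg.
Tool frame: the origin (TCP) lies at the very end of the fingers, on their centre line; the grasp point (between the pads) lies 19 mm behind it; z points along the fingers, y is the line along which they close (so a half turn about z gives the same grasp; the last joint's range is limited). The gripper opens to 85 mm and grips with 20 to 120 N. Pads are 22 mm wide; open, the fingers measure 114 mm over their backs; the gripper's body (76 mm by 85 mm) begins 54 mm behind the grasp point. The pads swing forward as they close: fully open they stand 13 mm farther back than shut.
Start: joints at [-69.242, 17.578, 86.31, -0, 76.112, -4.211], TCP at [0.243, -0.521, 0.192] pointing down, gripper open.
Joint ranges: [-179.03, 179.03], [-60, 130.46], [8.19, 133.38], [-81.62, 261.62], [5.75, 156.47], [-153.77, 153.77]. Speed limits (degrees/s): [147.25, 147.25, 180, 180, 180, 180].

## Interface

Orientations are given as [roll, pitch, yaw] about the fixed x, y, z axes, in that order (R = Rz(yaw) Ry(pitch) Rx(roll)).
In Python, from station import status, cams, finish_job gives the robot as it stands.
- The arm moves only by the tool play_rows, never from a script. Its arguments are lists of equal length, an entry for each row: "twist": the turn, a rotation vector about the world's x, y, z in rad, a list of three; "delta_pos": the shift along the world's x, y, z in mm, a list of three; "claw": the opening, from -1 (shut) to 1 (fully open). In form: {"twist": [[wx, wy, wz], ...], "delta_pos": [[tx, ty, tz], ...], "claw": [claw, ...]}. A call has exactly 8 rows; each row is the pose to reach, as a shift and turn from the pose commanded when the call began; what a row does not reach only later rows make up. A row lasts 1/10 s, in which the tool goes at most 50 mm and 8.59 degrees, less where a joint would pass 70% of its speed; a pose out of reach is approached as far as the arm can. A call with a gripper value outside its range is refused whole. The fingers move at their own pace and stop on an object; "newtons" is the grip in N (left out, the last holds). Time passes only in rows, so rows that repeat a pose let the fingers close, or fill a call up. It gives the time, the measured TCP pose, the force, the opening and the grip force at its end, in the units of the state.
- status.observe(): the state, without advancing time (a new reading comes with each control period).
- cams.snapshot(name): name is "side" or "top" or "wrist"; returns a dict with "image" (420x560x3 uint8, blue, green, red), "range_z" (420x560 float32, m along the optical axis (not along the pixel's ray), 0 where there is no reading), "mtx" (3x3 intrinsics, pixels), "R" (3x3) and "t" (3): a world point X has camera coordinates R X + t; the wrist camera has in their place "mount" (4x4, takes a point from camera to tool coordinates, whose origin is the TCP and whose axes are the flange's). Camera axes: x right, y down, z forward; pixel columns grow to the right and rows downward; lengths in m; the calibration is good to about 2 mm. The wrist camera is an equidistant fisheye: a pixel r from the principal point sees the ray r / f radians off the axis. A picture is of the moment at which its call begins: read the wrist's pose just before it.
- finish_job(): hands the job in; it is judged then, once.
The state is a dict: "time": time; "q": joint angles; "qvel": joint speeds; "joint_efforts": joint torques, N m; "eef_pos": TCP position; "ee_rot": TCP orientation; "ft_force": force on the tool from outside, world axes, zero at the start; "wrist_torque": the same for the moment, N m; "width": finger opening in m; "grip_force": force on a finger pad.
Only numpy, scipy, OpenCV 4.12 (cv2) and the standard library are available. Lean on these libraries where they do the work, as an engineer would, in place of code of your own. Each camera call takes 0.05 s, during which the arm holds its last target. There are 200 camera calls.

## Working session

There is one attempt and no reset: what is moved stays moved. The work goes in short steps, Python scripts to look and compute and a tool call to move; the robot and the scene stay as the last step left them, time stands still between calls to the robot, and variables do not carry over. Pictures are saved under pics/ and viewed, at most 14 in all, crops included, and the job is handed in when it is done.

Besides the shell and the picture viewer there is one more tool, called after ">>>" by a JSON object that holds its "name" and its "arguments", one argument or row to a line. play_rows: Moves the arm, as the interface text tells. Its arguments: {"type":"object","properties":{"twist":{"type":"array"},"delta_pos":{"type":"array"},"claw":{"type":"array"},"newtons":{"type":"number"}},"required":["twist","delta_pos","claw"]}

```bash
mkdir -p pics; cat > h.py <<'E'
import numpy as np, cv2, pickle
from station import status, cams, finish_job
def snap(n,f):
    s=cams.snapshot(n); cv2.imwrite(f'pics/{f}.png',s['image']); pickle.dump(s,open(f'{f}.pkl','wb')); return s
def cloud(s):
    z=s['range_z']; v,u=np.mgrid[:z.shape[0],:z.shape[1]]; K=s['mtx']
    c=np.stack([(u-K[0,2])/K[0,0]*z,(v-K[1,2])/K[1,1]*z,z],-1)
    return (c-s['t'])@s['R']
E
python3 - <<'E'
from h import *
a=snap('top','top0'); b=snap('side','side0')
cv2.imwrite('pics/both.png',cv2.resize(np.hstack([a['image'],b['image']]),(800,300)))
print(status.observe())
for s in(a,b): print(s['mtx'],s['R'],s['t'])
E
```

```text
{'time': 0.1, 'q': array([-6.92425823e+01,  1.76197342e+01,  8.63735459e+01,  4.79893272e-04,
        7.61121250e+01, -4.21232045e+00]), 'qvel': array([-0.0417259 , -0.07128148, -0.19863615, -0.01794776, -0.08945078,
       -0.06592987]), 'joint_efforts': array([-1.44539536e-04, -4.58529067e+01, -2.52607495e+01,  3.40395036e-05,
        5.58056025e-03,  1.69218487e-05]), 'eef_pos': array([ 0.24246085, -0.52063463,  0.19127445]), 'ee_rot': array([-1.79894914e+02, -8.20667483e-03,  2.49696150e+01]), 'ft_force': array([-0.34614797, -0.06746723,  0.50921916]), 'wrist_torque': array([ 0.02406093, -0.01359575, -0.05899828]), 'grip_force': 0.0, 'width': 0.08572351182735166}
[[398.99755872   0.         279.27625822]
 [  0.         398.99755872 206.0201908 ]
 [  0.           0.           1.        ]] [[-0.02404809 -0.99950578  0.02024551]
 [-0.99619742  0.02226232 -0.08423241]
 [ 0.08374007 -0.02219415 -0.99624044]] [-0.10461746  0.56076525  0.95084657]
[[451.95216233   0.         283.73551086]
 [  0.         451.95216233 210.83883047]
 [  0.           0.           1.        ]] [[ 0.9986443   0.05008855 -0.01416687]
 [ 0.02421675 -0.68797348 -0.72533168]
 [-0.04607725  0.72400527 -0.68825378]] [-0.5207999  -0.03700059  1.10032085]
```

View pics/top0.png

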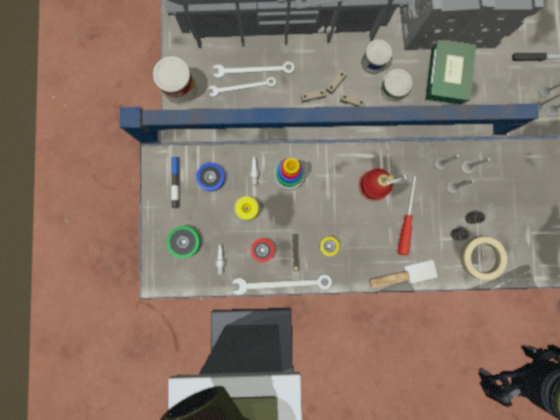

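View pics/side0.png

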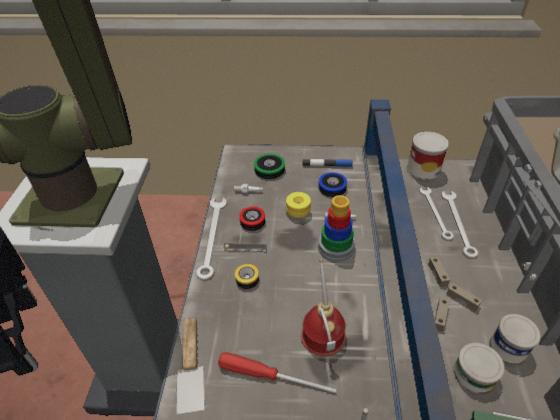

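Top view: the stack is at (290,170). Holders are blue (210,177), green (183,241), red (263,250) and gold (330,246). The yellow look-alike is at (247,208) and the oil can at (377,184). The side view agrees, and a blue beam runs behind the stack.

```bash
python3 - <<'E'
from h import *
from scipy.optimize import least_squares
a=pickle.load(open('top0.pkl','rb')); b=pickle.load(open('side0.pkl','rb'))
def fit(P,r):
    f=lambda c:np.clip(np.hypot(*(P[:,:2]-c).T)-r,0,None)+0
    # min enclosing centre with robust trim
    c,R=cv2.minEnclosingCircle((P[:,:2]*1000).astype(np.float32)); return np.round(c,1),round(R,1),len(P)
S={'blue':(210,177),'green':(183,241),'red':(263,250),'gold':(330,246),'decoy':(247,208),'can':(377,184),'stack':(290,168),'beam':(290,115)}
T={'blue':(333,184),'green':(269,166),'red':(252,217),'gold':(247,276),'decoy':(298,204),'can':(323,330),'stack':(340,205),'beam':(390,180)}
for s,D in((a,S),(b,T)):
    C=cloud(s)
    for k,(u,v) in D.items():
        w=C[v-35:v+36,u-35:u+36].reshape(-1,3); w=w[np.isfinite(w).all(1)]
        c=np.median(C[v-3:v+4,u-3:u+4].reshape(-1,3),0)
        d=np.hypot(*(w-c)[:,:2].T)<.07
        w=w[d]
        if k in('blue','green','red','gold'):
            P=w[(w[:,2]>.015)&(w[:,2]<.03)]; print(k,np.round(c*1000),fit(P,0),np.median(P[:,2]))
        else:
            print(k,np.round(c*1000),'maxz',np.round(np.percentile(w[:,2],99)*1000))
            for lo,hi in((.015,.03),(.034,.044),(.05,.073),(.078,.101),(.106,.129),(.131,.14)):
                P=w[(w[:,2]>lo)&(w[:,2]<hi)]
                if len(P)>9: print('   ',lo,hi,fit(P,0))
E
```

```text
blue [636.  53.  13.] (array([634.9,  51.6]), 34.7, 583) 0.02159227206793842
green [479. 121.  13.] (array([476.7, 118.2]), 39.8, 809) 0.021628357390741815
red [452. -75.  12.] (array([451.6, -73.2]), 28.7, 407) 0.021806196265136083
gold [ 458. -241.   14.] (array([ 457.3, -237.3]), 23.3, 257) 0.02152418455916786
decoy [555. -39.  30.] maxz 41.0
    0.015 0.03 (array([574.8, -43.1]), 49.1, 48)
    0.034 0.044 (array([554.1, -37.8]), 27.9, 377)
can [ 601. -346.   75.] maxz 100.0
    0.015 0.03 (array([ 600.6, -347.2]), 33.7, 49)
    0.034 0.044 (array([ 607.4, -358.5]), 37.5, 118)
    0.05 0.073 (array([ 609.2, -370.8]), 44.4, 403)
    0.078 0.101 (array([ 608.6, -376. ]), 30.5, 122)
    0.106 0.129 (array([ 603.3, -351.7]), 7.2, 10)
stack [ 634. -141.  126.] maxz 134.0
    0.015 0.03 (array([ 637.7, -143.8]), 39.3, 165)
    0.034 0.044 (array([ 620.9, -141.2]), 28.1, 15)
    0.05 0.073 (array([ 637.5, -142.5]), 32.4, 78)
    0.078 0.101 (array([ 637.2, -143.4]), 27.3, 63)
    0.106 0.129 (array([ 637.3, -143.2]), 22.1, 112)
    0.131 0.14 (array([ 637.6, -143.6]), 17.1, 104)
beam [ 7
[... 762 characters left out ...]
37.3, 182)
    0.05 0.073 (array([ 605.4, -376.4]), 43.0, 680)
    0.078 0.101 (array([ 610. , -379.3]), 30.9, 255)
    0.106 0.129 (array([ 606.8, -358. ]), 6.3, 39)
stack [ 639. -157.  130.] maxz 136.0
    0.015 0.03 (array([ 639.2, -140.2]), 38.2, 27)
    0.034 0.044 (array([ 638.8, -151.2]), 32.1, 15)
    0.05 0.073 (array([ 639.5, -146.1]), 32.6, 283)
    0.078 0.101 (array([ 638.5, -145.8]), 28.1, 258)
    0.106 0.129 (array([ 639.1, -145.2]), 22.3, 248)
    0.131 0.14 (array([ 638.5, -145.2]), 18.0, 129)
beam [742. -85. 140.] maxz 142.0
    0.078 0.101 (array([734.3, -80.4]), 64.8, 19)
    0.106 0.129 (array([734.3, -84.8]), 69.1, 136)
    0.131 0.14 (array([740.4, -85. ]), 69.6, 450)
```

>>> {"name": "play_rows", "arguments": {
  "twist": [
    [0,0,-0.06],
    [0,0,-0.12],
    [0,0,-0.18],
    [0,0,-0.24],
    [0,0,-0.3],
    [0,0,-0.36],
    [0,0,-0.42],
    [0,0,-0.436]
  ],
  "delta_pos": [
    [34,32,5],
    [68,64,10],
    [102,96,15],
    [136,128,20],
    [170,160,25],
    [204,192,30],
    [238,224,35],
    [272,256,40]
  ],
  "claw": [1,1,1,1,1,1,1,1],
  "newtons": 50
}}

```text
time: 0.9
eef_pos: [0.5156, -0.2635, 0.2319]
ee_rot: [-180.0, 0.0, -0.1]
ft_force: [0.7, -0.8, -0.7]
width: 0.0852
grip_force: 0.0
```

```bash
python3 - <<'E'
from h import *
a=pickle.load(open('top0.pkl','rb')); C=cloud(a)
col=C[95:150,290]; print(np.round(col[::2,[0,2]]*1000).tolist())
s=cams.snapshot('wrist'); print(s['mount'],s['mtx'])
o=status.observe();print(o['eef_pos'],o['ee_rot'])
E
```

```text
[[847.0, -2.0], [841.0, -1.0], [835.0, 2.0], [830.0, 0.0], [825.0, -0.0], [819.0, 2.0], [815.0, -3.0], [763.0, 137.0], [759.0, 136.0], [754.0, 136.0], [750.0, 137.0], [745.0, 138.0], [740.0, 139.0], [736.0, 138.0], [733.0, 133.0], [732.0, 121.0], [732.0, 105.0], [757.0, -2.0], [752.0, -0.0], [745.0, 3.0], [742.0, -3.0], [736.0, -2.0], [732.0, -4.0], [726.0, -2.0], [721.0, -1.0], [716.0, -2.0], [710.0, 1.0], [705.0, 0.0]]
[[-9.73286663e-04 -9.56795924e-01 -2.90758685e-01  7.33536629e-02]
 [ 9.99998264e-01 -4.69178379e-04 -1.80347841e-03  3.25613867e-04]
 [ 1.58914311e-03 -2.90759936e-01  9.56794719e-01 -1.82710276e-01]
 [ 0.00000000e+00  0.00000000e+00  0.00000000e+00  1.00000000e+00]] [[325.1922621    0.         276.48477344]
 [  0.         325.1922621  210.13181968]
 [  0.           0.           1.        ]]
[ 0.52180084 -0.25829282  0.2327748 ] [-1.79738870e+02 -3.58598908e-01  1.41160270e-01]
```

>>> {"name": "play_rows", "arguments": {
  "twist": [
    [0,0,0],
    [0,0,0],
    [0,0,0],
    [0,0,0],
    [0,0,0],
    [0,0,0],
    [0,0,0],
    [0,0,0]
  ],
  "delta_pos": [
    [31,30,-8],
    [62,60,-16],
    [93,90,-24],
    [123,120.7,-32],
    [123,120.7,-40],
    [123,120.7,-40],
    [123,120.7,-40],
    [123,120.7,-40]
  ],
  "claw": [1,1,1,1,1,1,1,1]
}}

```text
time: 1.75
eef_pos: [0.6369, -0.1459, 0.1926]
ee_rot: [180.0, -0.0, -0.1]
ft_force: [-0.2, -0.4, -0.2]
width: 0.0854
grip_force: 0.0
```

```bash
python3 - <<'E'
from h import *
o=status.observe();print(o['eef_pos'],o['ee_rot'])
s=snap('wrist','w1')
from scipy.spatial.transform import Rotation as Ro
Rw=Ro.from_euler('xyz',o['ee_rot'],degrees=True).as_matrix()
M=s['mount'];K=s['mtx'];z=s['range_z']
v,u=np.mgrid[:420,:560]; dx=u-K[0,2];dy=v-K[1,2];r=np.hypot(dx,dy)+1e-9;th=r/K[0,0]
t=np.tan(np.minimum(th,1.4)); c=np.stack([dx/r*t*z,dy/r*t*z,z],-1)
W=((c@M[:3,:3].T+M[:3,3])@Rw.T+o['eef_pos'])*1000
ok=(z>0)&(th<1.3)
for lo,hi,r in((131,138,17),(103,108.5,22.5),(75,81,28),(47,53,33),(19,25,39)):
    m=ok&(W[...,2]>lo)&(W[...,2]<hi)&(np.hypot(W[...,0]-638,W[...,1]+144)<r+6)
    P=W[m]; print(r,len(P),cv2.minEnclosingCircle(P[:,:2].astype(np.float32)) if len(P) else '', np.median(P[:,2]) if len(P) else '')
E
```

```text
[ 0.63692937 -0.14585225  0.19256111] [ 1.79974617e+02 -2.17973051e-03 -9.85037177e-02]
17 988 ((638.0308837890625, -143.33514404296875), 17.218263626098633) 134.53659328214678
22.5 596 ((638.0570068359375, -143.51185607910156), 22.590330123901367) 106.86867289457578
28 599 ((638.212646484375, -143.40985107421875), 28.13089942932129) 78.83051818775733
33 538 ((638.28173828125, -143.38919067382812), 33.21656036376953) 50.77581362878106
39 622 ((638.4564819335938, -143.27500915527344), 39.30448913574219) 22.80294839275181
```

View pics/w1.png

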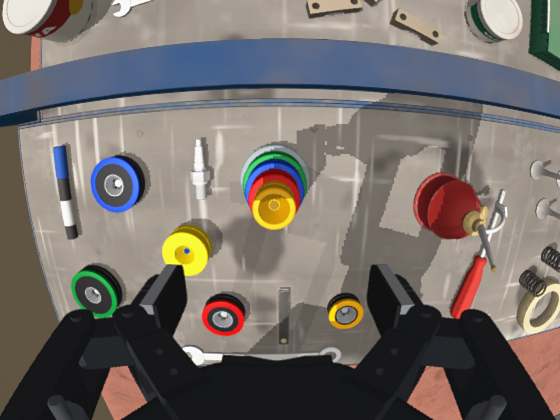

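Wrist view: the gold top of the stack is at (274,206), the gold holder at (346,312), the red holder at (223,316), the blue holder at (117,184) and the green holder at (95,292). The yellow one at (186,251) is the look-alike, and the oil can at (450,205) is well clear. The stack centre is (638.2, -143.4) mm, which agrees with the fixed cameras.

>>> {"name": "play_rows", "arguments": {
  "twist": [
    [0,0,0],
    [0,0,0],
    [0,0,0],
    [0,0,0],
    [0,0,0],
    [0,0,0],
    [0,0,0],
    [0,0,0]
  ],
  "delta_pos": [
    [1,2,-25],
    [1,2,-50],
    [1,2,-72],
    [1,2,-84.5],
    [1,2,-84.5],
    [1,2,-84.5],
    [1,2,-84.5],
    [1,2,-84.5]
  ],
  "claw": [1,1,1,1,1,-0.1,-0.3,-0.5],
  "newtons": 40
}}

```text
time: 2.6
eef_pos: [0.6397, -0.1429, 0.1091]
ee_rot: [180.0, -0.1, -0.0]
ft_force: [0.1, -0.6, 0.4]
width: 0.0444
grip_force: 0.0
```

>>> {"name": "play_rows", "arguments": {
  "twist": [
    [0,0,0],
    [0,0,0],
    [0,0,0],
    [0,0,0],
    [0,0,0],
    [0,0,0],
    [0,0,0],
    [0,0,0]
  ],
  "delta_pos": [
    [0,0,0],
    [0,0,0],
    [0,0,0],
    [0,0,0],
    [0,0,4],
    [0,0,15],
    [0,0,35],
    [0,0,40]
  ],
  "claw": [-1,-1,-1,-1,-1,-1,-1,-1]
}}

```text
time: 3.4
eef_pos: [0.6406, -0.1431, 0.1507]
ee_rot: [179.9, -0.3, -0.0]
ft_force: [0.4, 0.2, -0.1]
width: -0.0003
grip_force: 0.0
```

```bash
cat >> h.py <<'E'
from scipy.spatial.transform import Rotation as Ro
def wcloud(s,o):
    Rw=Ro.from_euler('xyz',o['ee_rot'],degrees=True).as_matrix()
    M=s['mount'];K=s['mtx'];z=s['range_z']
    v,u=np.mgrid[:420,:560]; dx=u-K[0,2];dy=v-K[1,2];r=np.hypot(dx,dy)+1e-9;th=r/K[0,0]
    t=np.tan(np.minimum(th,1.4)); c=np.stack([dx/r*t*z,dy/r*t*z,z],-1)
    W=((c@M[:3,:3].T+M[:3,3])@Rw.T+o['eef_pos'])*1000; W[(z<=0)|(th>1.3)]=np.nan; return W
def circ(W,x,y,z,r,dz=3):
    P=W[(abs(W[...,2]-z)<dz)&(np.hypot(W[...,0]-x,W[...,1]-y)<r+6)]
    return [len(P)]+([np.round(cv2.minEnclosingCircle(P[:,:2].astype(np.float32))[0],1),cv2.minEnclosingCircle(P[:,:2].astype(np.float32))[1],np.median(P[:,2])] if len(P)>5 else [])
H={'blue':(635.8,50.8,34),'green':(478,118.1,39),'red':(452,-73.6,28.5),'gold':(458,-238,23)}
def look(f):
    o=status.observe();s=snap('wrist',f);W=wcloud(s,o)
    print(o['time'],o['eef_pos'],o['ee_rot'],o['width'],o['grip_force'],o['ft_force']); return W,o
E
python3 - <<'E'
from h import *
s=pickle.load(open('w1.pkl','rb'));W=wcloud(s,{'ee_rot':[179.9746,-.002,-.0985],'eef_pos':np.array([.63693,-.14585,.19256])})
for k,(x,y,r) in H.items(): print(k,circ(W,x,y,22.4,r))
W,o=look('w2')
print(circ(W,638.2,-143.4,106.5,22.5)); 
E
```

```text
blue [1947, array([635.5,  51.4]), 35.111873626708984, np.float64(23.33549121183298)]
green [1522, array([476.8, 118.5]), 40.31551742553711, np.float64(23.386030265232588)]
red [1075, array([452.4, -72.5]), 29.989089965820312, np.float64(23.19074100421953)]
gold [655, array([ 457.6, -237.1]), 24.088943481445312, np.float64(22.98545631514115)]
3.4 [ 0.64062167 -0.14309003  0.15070761] [ 1.79920431e+02 -2.78966301e-01 -7.53820603e-03] -0.0002850771170678174 0.0 [ 0.40567907  0.15335513 -0.14750004]
[820, array([ 638.1, -143.5]), 22.5961971282959, np.float64(106.85729791042294)]
```

View pics/w2.png

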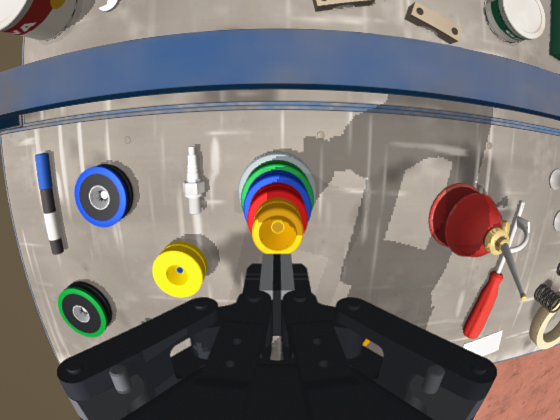

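Wrist view: the fingers shut on nothing and gold is still on the stack at (277,232). I'll check where gold sits and how the tool is placed.

```bash
python3 - <<'E'
from h import *
s=pickle.load(open('w2.pkl','rb'));W=wcloud(s,{'ee_rot':[179.92,-.279,-.0075],'eef_pos':np.array([.64062,-.14309,.15071])})
print(circ(W,638.2,-143.4,134,17,5))
a=snap('side','s2');C=cloud(a)*1000
print('side',circ(C,638.2,-143.4,134,17,4),circ(C,638.2,-143.4,92,28,10))
im=a['image'][130:270,270:410];cv2.imwrite('pics/s2c.png',cv2.resize(im,(600,600),interpolation=cv2.INTER_CUBIC))
print(status.observe()['eef_pos'])
# finger tips depth: points in tool frame near axis
f=(np.abs(W[...,1]+143)<15)&(np.abs(W[...,0]-640.6)<20)&(W[...,2]>137); print(f.sum(), np.nanpercentile(W[f][:,2],[0,5,50]) if f.any() else '')
E
```

```text
[1483, array([ 638.3, -143.6]), 17.03262710571289, np.float64(134.25448248725417)]
side [142, array([ 639.1, -145.5]), 17.946571350097656, np.float64(134.03588815057077)] [160, array([ 639.2, -147.2]), 22.327272415161133, np.float64(92.11966758661535)]
[ 0.6399461  -0.14293336  0.1494698 ]
16847 [193.84251103 210.4386621  270.25313644]
```

View pics/s2c.png

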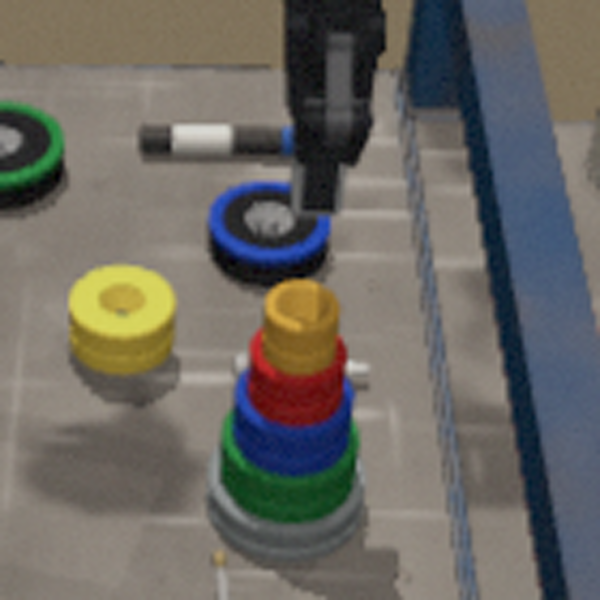

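```bash
python3 - <<'E'
from h import *
a=pickle.load(open('s2.pkl','rb'));C=cloud(a)*1000
for v in range(168,190,2): print(v,np.round(C[v,344]))
p=a['R']@np.array([.640,-.143,.1495])+a['t'];q=a['mtx']@p;print(q[:2]/q[2])
W=None
E
```

```text
168 [ 640. -152.  220.]
170 [ 640. -155.  218.]
172 [ 641. -156.  214.]
174 [ 641. -157.  210.]
176 [ 641. -154.  204.]
178 [ 642. -156.  201.]
180 [665.  50.  26.]
182 [664.  44.  25.]
184 [665.  41.  21.]
186 [664.  32.  23.]
188 [665.  37.  12.]
[340.75303334 194.33840413]
```

```bash
python3 - <<'E'
from h import *
I={'ee_rot':[180,0,0],'eef_pos':np.zeros(3)}
for f,pts in(('w1',[(172,278),(170,290),(385,278),(390,290),(150,325)]),('w2',[(264,266),(290,268),(264,290),(277,275),(277,300)])):
    s=pickle.load(open(f+'.pkl','rb'));W=wcloud(s,I)
    for u,v in pts: print(f,u,v,np.round(W[v,u]),s['range_z'][v,u])
E
```

```text
w1 172 278 [10. 43. 69.] 0.12721968
w1 170 290 [ 7. 43. 75.] 0.12286665
w1 385 278 [ 10. -45.  70.] 0.126389
w1 390 290 [ 11. -43.  80.] 0.11601795
w1 150 325 [ 12.  40. 104.] 0.092907056
w2 264 266 [11.  5. 58.] 0.13756928
w2 290 268 [10. -6. 59.] 0.13624707
w2 264 290 [11.  5. 78.] 0.11831134
w2 277 275 [10. -0. 65.] 0.13053459
w2 277 300 [ 6. -0. 78.] 0.12023057
```

The side-view depth puts the shut fingertips at z≈199 mm while the reported TCP is 149.5 mm. The wrist depth agrees, with the tips about 50 mm behind the TCP. So the real fingers end about 50 mm short of the stated TCP. I'll add that offset and go lower.

>>> {"name": "play_rows", "arguments": {
  "twist": [
    [0,0,0],
    [0,0,0],
    [0,0,0],
    [0,0,0],
    [0,0,0],
    [0,0,0],
    [0,0,0],
    [0,0,0]
  ],
  "delta_pos": [
    [-1.5,-0.5,0],
    [-1.5,-0.5,0],
    [-1.5,-0.5,-10],
    [-1.5,-0.5,-30],
    [-1.5,-0.5,-55],
    [-1.5,-0.5,-75],
    [-1.5,-0.5,-88],
    [-1.5,-0.5,-88]
  ],
  "claw": [1,1,1,1,1,1,1,1]
}}

```text
time: 4.3
eef_pos: [0.6349, -0.1424, 0.0565]
ee_rot: [-179.9, 0.3, -0.0]
ft_force: [-0.2, -0.1, -0.6]
width: 0.0858
grip_force: 0.0
```

>>> {"name": "play_rows", "arguments": {
  "twist": [
    [0,0,0],
    [0,0,0],
    [0,0,0],
    [0,0,0],
    [0,0,0],
    [0,0,0],
    [0,0,0],
    [0,0,0]
  ],
  "delta_pos": [
    [0,0,0],
    [0,0,0],
    [0,0,0],
    [0,0,0],
    [0,0,0],
    [0,0,0],
    [0,0,0],
    [0,0,0]
  ],
  "claw": [0.5,0,-0.1,-0.2,-0.3,-0.5,-1,-1]
}}

```text
time: 5.1
eef_pos: [0.6383, -0.1435, 0.0614]
ee_rot: [179.9, -0.2, -0.0]
ft_force: [-0.9, -0.3, 5.8]
width: 0.0412
grip_force: 40.1
```

```bash
python3 - <<'E'
from h import *
W,o=look('w3'); a=snap('side','s3')
im=a['image'][130:270,270:410];cv2.imwrite('pics/s3c.png',cv2.resize(im,(600,600),interpolation=cv2.INTER_CUBIC))
E
```

```text
5.1 [ 0.63832297 -0.14354881  0.0614184 ] [ 1.79936931e+02 -1.69730212e-01 -8.21920229e-03] 0.04116800224252738 40.072286669164896 [-0.90871578 -0.28313096  5.84635561]
```

View pics/s3c.png

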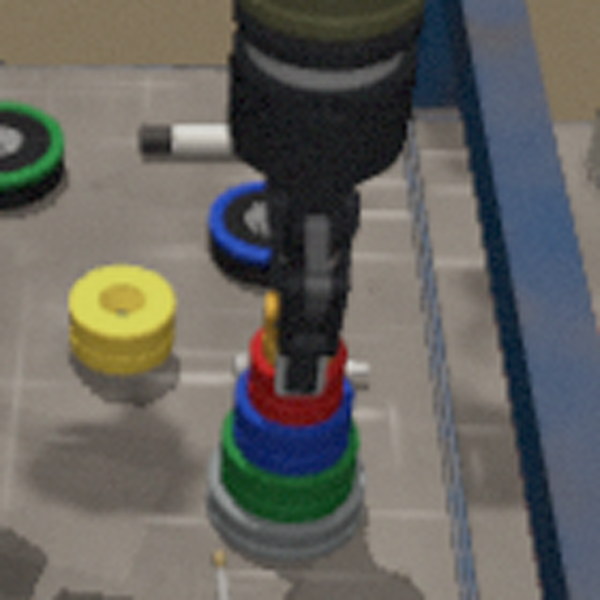

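```bash
python3 - <<'E'
from h import *
a=pickle.load(open('s3.pkl','rb'));C=cloud(a)*1000
for v in range(200,230,2): print(v,np.round(C[v,[336,340,344]]).tolist())
E
```

```text
200 [[626.0, -202.0, 188.0], [633.0, -208.0, 193.0], [640.0, -210.0, 195.0]]
202 [[627.0, -205.0, 186.0], [633.0, -208.0, 189.0], [640.0, -206.0, 187.0]]
204 [[627.0, -206.0, 182.0], [634.0, -205.0, 181.0], [641.0, -202.0, 179.0]]
206 [[627.0, -201.0, 173.0], [634.0, -202.0, 174.0], [641.0, -204.0, 176.0]]
208 [[628.0, -199.0, 166.0], [636.0, -191.0, 159.0], [643.0, -191.0, 158.0]]
210 [[628.0, -199.0, 161.0], [636.0, -195.0, 157.0], [643.0, -197.0, 159.0]]
212 [[629.0, -196.0, 153.0], [636.0, -195.0, 153.0], [643.0, -196.0, 154.0]]
214 [[632.0, -170.0, 123.0], [638.0, -179.0, 132.0], [647.0, -170.0, 124.0]]
216 [[632.0, -174.0, 121.0], [639.0, -178.0, 126.0], [647.0, -172.0, 120.0]]
218 [[632.0, -177.0, 119.0], [640.0, -176.0, 118.0], [648.0, -171.0, 114.0]]
220 [[632.0, -179.0, 115.0], [640.0, -177.0, 114.0], [648.0, -171.0, 108.0]]
222 [[634.0, -166.0, 97.0], [641.0, -166.0, 98.0], [649.0, -164.0, 97.0]]
224 [[634.0, -165.0, 91.0], [641.0, -168.0, 95.0], [650.0, -165.0, 92.0]]
226 [[634.0, -165.0, 86.0], [642.0, -167.0, 87.0], [650.0, -163.0, 84.0]]
228 [[635.0, -167.0, 82.0], [643.0, -166.0, 81.0], [650.0, -165.0, 81.0]]
```

```bash
python3 - <<'E'
import cv2
i=cv2.imread('pics/w3.png'); cv2.imwrite('pics/w3c.png',cv2.resize(i[180:340,170:390],(800,582),interpolation=cv2.INTER_CUBIC))
E
```

```text
(no output)
```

View pics/w3c.png

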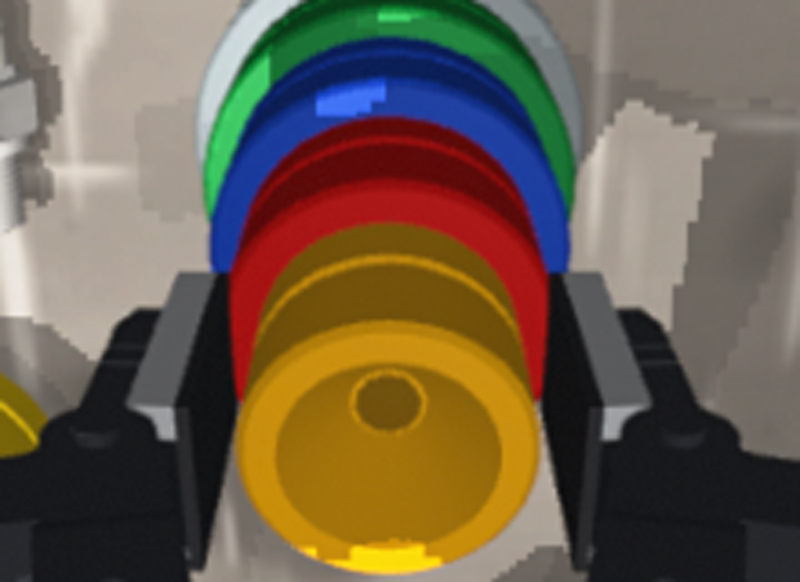

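Wrist crop: the pad tips at (225,270) and (548,270) touch the red barrel's edge, and gold has a gap on both sides. I'm slightly too low, so I'll open, raise 8 mm and close again.

>>> {"name": "play_rows", "arguments": {
  "twist": [
    [0,0,0],
    [0,0,0],
    [0,0,0],
    [0,0,0],
    [0,0,0],
    [0,0,0],
    [0,0,0],
    [0,0,0]
  ],
  "delta_pos": [
    [0,0,0],
    [0,0,0],
    [0,0,0],
    [0,0,4],
    [0,0,8],
    [0,0,8],
    [0,0,8],
    [0,0,8]
  ],
  "claw": [0.3,0.3,0.3,0.3,0.3,0.3,0,-0.1]
}}

```text
time: 6.0
eef_pos: [0.6372, -0.143, 0.0676]
ee_rot: [-180.0, 0.0, -0.0]
ft_force: [-0.1, 0.2, 0.9]
width: 0.0386
grip_force: 0.0
```

>>> {"name": "play_rows", "arguments": {
  "twist": [
    [0,0,0],
    [0,0,0],
    [0,0,0],
    [0,0,0],
    [0,0,0],
    [0,0,0],
    [0,0,0],
    [0,0,0]
  ],
  "delta_pos": [
    [0,0,0],
    [0,0,0],
    [0,0,0],
    [0,0,0],
    [0,0,0],
    [0,0,0],
    [0,0,0],
    [0,0,0]
  ],
  "claw": [-0.2,-0.4,-0.6,-1,-1,-1,-1,-1]
}}

```text
time: 6.8
eef_pos: [0.6373, -0.1431, 0.0677]
ee_rot: [180.0, -0.0, -0.0]
ft_force: [0.2, 0.0, 2.0]
width: 0.0322
grip_force: 39.8
```

```bash
python3 - <<'E'
from h import *
W,o=look('w4'); s=pickle.load(open('w4.pkl','rb'));
cv2.imwrite('pics/w4c.png',cv2.resize(s['image'][180:340,170:390],(800,582),interpolation=cv2.INTER_CUBIC))
E
```

```text
6.8 [ 0.63734442 -0.14313715  0.06772299] [ 1.79994988e+02 -1.62571883e-02 -1.19906498e-02] 0.03220165369712855 39.825163597706705 [0.21830613 0.0348772  1.99928868]
```

View pics/w4c.png

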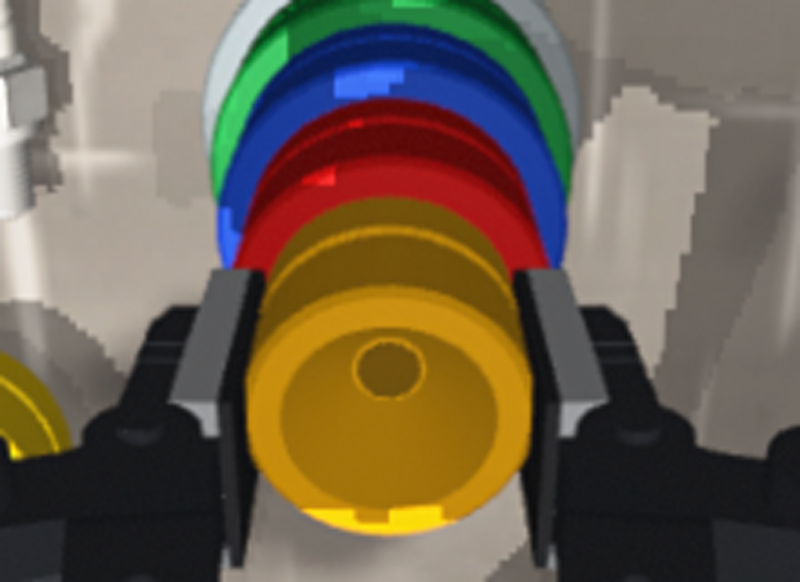

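Gold is now held by the pads: the reading is 32 mm for a 34 mm barrel, so the reading runs about 2 mm short. Lift and carry it to above the gold holder.

>>> {"name": "play_rows", "arguments": {
  "twist": [
    [0,0,0],
    [0,0,0],
    [0,0,0],
    [0,0,0],
    [0,0,0],
    [0,0,0],
    [0,0,0],
    [0,0,0]
  ],
  "delta_pos": [
    [0,0,3],
    [0,0,10],
    [0,0,25],
    [-30,-15,30],
    [-70,-36,30],
    [-110,-57,30],
    [-150,-78,20],
    [-180.6,-93.6,0]
  ],
  "claw": [-1,-1,-1,-1,-1,-1,-1,-1]
}}

```text
time: 7.65
eef_pos: [0.4556, -0.238, 0.0691]
ee_rot: [179.9, -0.2, -0.0]
ft_force: [-0.9, -0.4, -0.6]
width: 0.0323
grip_force: 39.8
```

>>> {"name": "play_rows", "arguments": {
  "twist": [
    [0,0,0],
    [0,0,0],
    [0,0,0],
    [0,0,0],
    [0,0,0],
    [0,0,0],
    [0,0,0],
    [0,0,0]
  ],
  "delta_pos": [
    [0,0,-20],
    [0,0,-40],
    [0,0,-55],
    [0,0,-60],
    [0,0,-60],
    [0,0,-60],
    [0,0,-60],
    [0,0,-60]
  ],
  "claw": [-1,-1,-1,-1,-1,-1,-1,-1]
}}

```text
time: 8.45
eef_pos: [0.4572, -0.2369, 0.0084]
ee_rot: [180.0, -0.1, 0.0]
ft_force: [0.7, 0.0, -0.2]
width: 0.0325
grip_force: 39.8
```

```bash
python3 - <<'E'
from h import *
W,o=look('w5')
e=o['eef_pos']*1000
print('holder',circ(W,457.6,-237,22.4,23,2.5)); 
for z in (66,68,70,72,74,76): print('adapter top',z,circ(W,457.6,-237,z,17,1.5))
print('stack',circ(W,638.2,-143.4,106.5,22.5))
for n in('top','side'):
    a=snap(n,n+'5');C=cloud(a)*1000
    print(n,circ(C,457.6,-237,22.3,23,3),circ(C,638.2,-143.4,106.5,22.5))
E
```

```text
8.45 [ 0.45724364 -0.23694056  0.00835915] [ 1.79952237e+02 -7.55961490e-02  2.50344494e-03] 0.032502331489782814 39.802851509302855 [ 0.65487595  0.00620141 -0.20911343]
holder [2145, array([ 458. , -237.7]), 23.581951141357422, np.float64(23.273009496649333)]
adapter top 66 [625, array([ 467.2, -236.9]), 20.800966262817383, np.float64(66.07944877961155)]
adapter top 68 [753, array([ 459.5, -237. ]), 22.178024291992188, np.float64(68.0839941975504)]
adapter top 70 [833, array([ 459.8, -237. ]), 22.066526412963867, np.float64(70.02721881842024)]
adapter top 72 [919, array([ 459.8, -237. ]), 22.075817108154297, np.float64(72.08039706413996)]
adapter top 74 [2022, array([ 460.6, -237. ]), 21.769329071044922, np.float64(74.7677363992162)]
adapter top 76 [2301, array([ 459.7, -237. ]), 22.09905433654785, np.float64(75.45940489126076)]
stack [0]
top [6, array([ 471.7, -221.2]), 5.186285018920898, np.float64(20.875061499848236)] [205, array([ 637.7, -143.1]), 22.6461238861084, np.float64(105.68465712127575)]
side [190, array([ 460.5, -240.3]), 23.722867965698242, np.float64(22.996291958284964)] [250, array([ 639.2, -144.2]), 23.19771385192871, np.float64(106.70636823738685)]
```

View pics/w5.png

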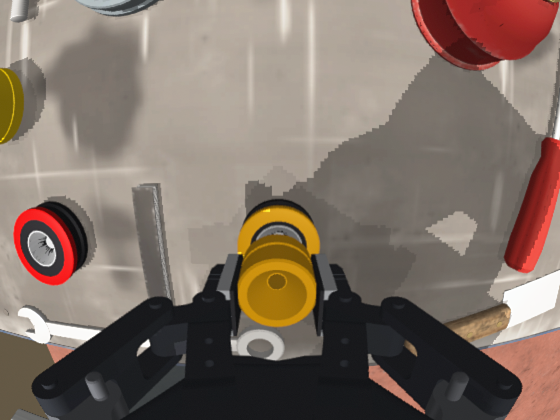

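Wrist view: gold is held straight above the gold holder (held top ring at (277,292), holder at (279,228)). The rest of the stack is undisturbed.

```bash
cat >> h.py <<'E'
def held(f,o,hue,z,x,y,r):
    s=pickle.load(open(f+'.pkl','rb'));W=wcloud(s,o);h=cv2.cvtColor(s['image'],cv2.COLOR_BGR2HSV)
    W[(abs(h[...,0].astype(int)-hue)>10)|(h[...,1]<120)]=np.nan
    return circ(W,x,y,z,r,2)
E
python3 - <<'E'
from h import *
o={'ee_rot':[179.952,-.0756,.0025],'eef_pos':np.array([.457244,-.23694,.008359])}
for h in(20,25): print(held('w5',o,h,75,457.6,-237,17),held('w5',o,h,23,457.6,-237,23))
E
```

```text
[2744, array([ 458.6, -237.2]), 17.628570556640625, np.float64(75.24959329061204)] [1658, array([ 458. , -237.8]), 23.44532012939453, np.float64(23.417959708803785)]
[2743, array([ 458.6, -237.3]), 17.591108322143555, np.float64(75.24963869733232)] [1658, array([ 458. , -237.8]), 23.44532012939453, np.float64(23.417959708803785)]
```

>>> {"name": "play_rows", "arguments": {
  "twist": [
    [0,0,0],
    [0,0,0],
    [0,0,0],
    [0,0,0],
    [0,0,0],
    [0,0,0],
    [0,0,0],
    [0,0,0]
  ],
  "delta_pos": [
    [-0.5,-0.5,-7],
    [-0.5,-0.5,-14],
    [-0.5,-0.5,-18],
    [-0.5,-0.5,-21],
    [-0.5,-0.5,-23],
    [-0.5,-0.5,-24],
    [-0.5,-0.5,-24.5],
    [-0.5,-0.5,-24.5]
  ],
  "claw": [-1,-1,-1,-1,-1,-1,-1,-1]
}}

```text
time: 9.4
eef_pos: [0.4559, -0.2371, -0.0163]
ee_rot: [-180.0, 0.0, -0.0]
ft_force: [-2.6, 1.4, 5.6]
width: 0.0324
grip_force: 40.4
```

>>> {"name": "play_rows", "arguments": {
  "twist": [
    [0,0,0],
    [0,0,0],
    [0,0,0],
    [0,0,0],
    [0,0,0],
    [0,0,0],
    [0,0,0],
    [0,0,0]
  ],
  "delta_pos": [
    [0,0,0],
    [0,0,0],
    [0,0,0],
    [0,0,0],
    [0,0,0],
    [0,0,0],
    [0,0,10],
    [0,0,30]
  ],
  "claw": [-0.2,-0.1,0,0.3,0.6,1,1,1]
}}

```text
time: 10.2
eef_pos: [0.4548, -0.2364, 0.0126]
ee_rot: [-179.9, 0.2, -0.0]
ft_force: [0.7, 1.0, -0.1]
width: 0.0854
grip_force: 0.0
```

```bash
python3 - <<'E'
from h import *
W,o=look('w6')
for z in(51,): print(held('w6',o,22,z,457.6,-237,17))
E
```

```text
10.2 [ 0.4548379  -0.23640938  0.01263801] [-1.79890589e+02  1.72927696e-01 -1.36290461e-02] 0.08544418046846572 0.0 [ 0.72015085  1.03915562 -0.09695921]
[1878, array([ 457.2, -237.3]), 17.3795223236084, np.float64(50.66905707021073)]
```

Gold is fully home, with its top at 50.7 mm (nominal 50). Next is red.

>>> {"name": "play_rows", "arguments": {
  "twist": [
    [0,0,0],
    [0,0,0],
    [0,0,0],
    [0,0,0],
    [0,0,0],
    [0,0,0],
    [0,0,0],
    [0,0,0]
  ],
  "delta_pos": [
    [0,0,40],
    [20,10,70],
    [60,31,80],
    [100,52,80],
    [140,73,80],
    [170,88,80],
    [182,94,80],
    [182,94,75]
  ],
  "claw": [1,1,1,1,1,1,1,1]
}}

```text
time: 11.05
eef_pos: [0.6402, -0.1425, 0.0886]
ee_rot: [180.0, -0.1, 0.1]
ft_force: [0.2, 0.1, 0.5]
width: 0.0856
grip_force: 0.0
```

>>> {"name": "play_rows", "arguments": {
  "twist": [
    [0,0,0],
    [0,0,0],
    [0,0,0],
    [0,0,0],
    [0,0,0],
    [0,0,0],
    [0,0,0],
    [0,0,0]
  ],
  "delta_pos": [
    [0,0,-10],
    [0,0,-25],
    [0,0,-40],
    [0,0,-49],
    [0,0,-50],
    [0,0,-50],
    [0,0,-50],
    [0,0,-50]
  ],
  "claw": [1,1,1,1,0.8,0.4,0.3,0.2]
}}

```text
time: 11.85
eef_pos: [0.6387, -0.1435, 0.039]
ee_rot: [180.0, -0.1, -0.0]
ft_force: [0.4, 0.3, -0.0]
width: 0.0513
grip_force: 0.0
```

>>> {"name": "play_rows", "arguments": {
  "twist": [
    [0,0,0],
    [0,0,0],
    [0,0,0],
    [0,0,0],
    [0,0,0],
    [0,0,0],
    [0,0,0],
    [0,0,0]
  ],
  "delta_pos": [
    [0,0,0],
    [0,0,0],
    [0,0,0],
    [0,0,0],
    [0,0,0],
    [0,0,0],
    [0,0,0],
    [0,0,0]
  ],
  "claw": [0.1,0,-0.2,-0.5,-1,-1,-1,-1]
}}

```text
time: 12.65
eef_pos: [0.6386, -0.1433, 0.039]
ee_rot: [180.0, -0.1, -0.0]
ft_force: [-1.0, -0.0, 5.5]
width: 0.0433
grip_force: 40.1
```

```bash
python3 - <<'E'
from h import *
W,o=look('w7')
for z in(106,): print(held('w7',o,178,z,638.2,-143.4,22.5))
E
```

```text
12.65 [ 0.638646   -0.14330146  0.03900972] [ 1.79972523e+02 -7.36502808e-02 -6.02717678e-04] 0.04332665182313628 40.057010448072106 [-1.02363989e+00 -6.33747219e-04  5.48549606e+00]
[158, array([ 638.2, -143.7]), 23.208402633666992, np.float64(106.2961369488458)]
```

>>> {"name": "play_rows", "arguments": {
  "twist": [
    [0,0,0],
    [0,0,0],
    [0,0,0],
    [0,0,0],
    [0,0,0],
    [0,0,0],
    [0,0,0],
    [0,0,0]
  ],
  "delta_pos": [
    [0,0,3],
    [0,0,10],
    [0,0,25],
    [-30,11,30],
    [-72,27,30],
    [-114,43,30],
    [-156,59,25],
    [-186.2,70.7,10]
  ],
  "claw": [-1,-1,-1,-1,-1,-1,-1,-1]
}}

```text
time: 13.5
eef_pos: [0.4494, -0.0715, 0.0489]
ee_rot: [-180.0, -0.0, -0.0]
ft_force: [0.4, -0.7, -2.0]
width: 0.0432
grip_force: 40.9
```

>>> {"name": "play_rows", "arguments": {
  "twist": [
    [0,0,0],
    [0,0,0],
    [0,0,0],
    [0,0,0],
    [0,0,0],
    [0,0,0],
    [0,0,0],
    [0,0,0]
  ],
  "delta_pos": [
    [0,0,-15],
    [0,0,-30],
    [0,0,-40],
    [0,0,-42],
    [0,0,-42],
    [0,0,-42],
    [0,0,-42],
    [0,0,-42]
  ],
  "claw": [-1,-1,-1,-1,-1,-1,-1,-1]
}}

```text
time: 14.3
eef_pos: [0.4524, -0.0726, 0.0065]
ee_rot: [180.0, -0.1, -0.0]
ft_force: [0.1, -0.3, -1.0]
width: 0.0434
grip_force: 40.9
```

```bash
python3 - <<'E'
from h import *
W,o=look('w8')
for z in(72,74,76): print(held('w8',o,178,z,452,-72.7,22.5))
print(held('w8',o,178,23,452,-72.7,28.5),circ(W,452,-72.7,22.9,28.5))
a=snap('top','top8');C=cloud(a)*1000; print(circ(C,638.2,-143.4,78,28),circ(C,457,-237,50,17))
E
```

```text
14.3 [ 0.452386   -0.07261901  0.00651709] [ 1.79986102e+02 -5.45915262e-02 -1.42081166e-02] 0.043381453941488846 40.87407269747928 [ 0.08916344 -0.34382664 -0.95289304]
[129, array([451.4, -73. ]), 23.36194610595703, np.float64(72.16115354834882)]
[145, array([452.1, -72.8]), 22.982685089111328, np.float64(74.02930770827773)]
[84, array([453.1, -72.7]), 22.559246063232422, np.float64(74.5921944751473)]
[89, array([456.4, -70.4]), 24.26075553894043, np.float64(22.970304135793896)] [2811, array([453.2, -73.5]), 28.592742919921875, np.float64(23.318221158458154)]
[333, array([ 637.4, -143.4]), 27.632736206054688, np.float64(77.678751696044)] [91, array([ 456.8, -236.7]), 16.971601486206055, np.float64(49.10514652868483)]
```

>>> {"name": "play_rows", "arguments": {
  "twist": [
    [0,0,0],
    [0,0,0],
    [0,0,0],
    [0,0,0],
    [0,0,0],
    [0,0,0],
    [0,0,0],
    [0,0,0]
  ],
  "delta_pos": [
    [0.5,-0.5,-7],
    [0.5,-0.5,-14],
    [0.5,-0.5,-18],
    [0.5,-0.5,-21],
    [0.5,-0.5,-23],
    [0.5,-0.5,-24],
    [0.5,-0.5,-24.3],
    [0.5,-0.5,-24.3]
  ],
  "claw": [-1,-1,-1,-1,-1,-1,-1,-1]
}}

```text
time: 15.2
eef_pos: [0.452, -0.0729, -0.0171]
ee_rot: [180.0, 0.0, -0.0]
ft_force: [-3.9, 0.5, 13.7]
width: 0.0434
grip_force: 42.4
```

>>> {"name": "play_rows", "arguments": {
  "twist": [
    [0,0,0],
    [0,0,0],
    [0,0,0],
    [0,0,0],
    [0,0,0],
    [0,0,0],
    [0,0,0],
    [0,0,0]
  ],
  "delta_pos": [
    [0,0,0],
    [0,0,0],
    [0,0,0],
    [0,0,0],
    [0,0,0],
    [0,0,0],
    [0,0,10],
    [0,0,30]
  ],
  "claw": [0.05,0.15,0.25,0.5,0.8,1,1,1]
}}

```text
time: 16.0
eef_pos: [0.451, -0.0726, 0.0114]
ee_rot: [-179.9, 0.2, -0.0]
ft_force: [-0.1, -0.0, -0.3]
width: 0.0854
grip_force: 0.0
```

```bash
python3 - <<'E'
from h import *
W,o=look('w9')
print(circ(W,452.5,-73,51,22.5,2))
E
```

```text
16.0 [ 0.45101358 -0.07262354  0.01141658] [-1.79946924e+02  2.00275427e-01 -1.38878927e-02] 0.08535685136637737 0.0 [-0.12964745 -0.00798961 -0.34351513]
[4266, array([452.3, -72.7]), 22.778961181640625, np.float64(50.78600896941212)]
```

Red is fully home, with its top at 50.8 mm. Next is blue.

>>> {"name": "play_rows", "arguments": {
  "twist": [
    [0,0,0],
    [0,0,0],
    [0,0,0],
    [0,0,0],
    [0,0,0],
    [0,0,0],
    [0,0,0],
    [0,0,0]
  ],
  "delta_pos": [
    [0,0,40],
    [20,-8,56],
    [62,-23,56],
    [104,-39,56],
    [146,-55,56],
    [174,-66,56],
    [185.4,-70.3,56],
    [185.4,-70.3,46]
  ],
  "claw": [1,1,1,1,1,1,1,1]
}}

```text
time: 16.85
eef_pos: [0.6403, -0.1442, 0.0588]
ee_rot: [179.9, -0.2, -0.0]
ft_force: [0.1, -0.4, -0.7]
width: 0.0854
grip_force: 0.0
```

>>> {"name": "play_rows", "arguments": {
  "twist": [
    [0,0,0],
    [0,0,0],
    [0,0,0],
    [0,0,0],
    [0,0,0],
    [0,0,0],
    [0,0,0],
    [0,0,0]
  ],
  "delta_pos": [
    [0,0,-10],
    [0,0,-25],
    [0,0,-40],
    [0,0,-49],
    [0,0,-49.7],
    [0,0,-49.7],
    [0,0,-49.7],
    [0,0,-49.7]
  ],
  "claw": [1,1,1,1,0.9,0.7,0.6,0.5]
}}

```text
time: 17.65
eef_pos: [0.6383, -0.1434, 0.009]
ee_rot: [180.0, -0.1, -0.0]
ft_force: [0.1, 0.2, 0.8]
width: 0.0639
grip_force: 0.0
```

>>> {"name": "play_rows", "arguments": {
  "twist": [
    [0,0,0],
    [0,0,0],
    [0,0,0],
    [0,0,0],
    [0,0,0],
    [0,0,0],
    [0,0,0],
    [0,0,0]
  ],
  "delta_pos": [
    [0,0,0],
    [0,0,0],
    [0,0,0],
    [0,0,0],
    [0,0,0],
    [0,0,0],
    [0,0,0],
    [0,0,0]
  ],
  "claw": [0.4,0.3,0,-0.5,-1,-1,-1,-1]
}}

```text
time: 18.45
eef_pos: [0.6384, -0.1435, 0.0091]
ee_rot: [180.0, -0.1, -0.0]
ft_force: [-1.6, 0.9, 5.4]
width: 0.0541
grip_force: 42.4
```

```bash
python3 - <<'E'
from h import *
W,o=look('w10')
print(held('w10',o,112,78.5,638.2,-143.4,28))
E
```

```text
18.45 [ 0.63837993 -0.14349498  0.00913205] [ 1.79975769e+02 -8.00253987e-02 -1.61591771e-02] 0.054149222411171705 42.40213128214236 [-1.55400373  0.91233122  5.42517913]
[10221, array([ 638.2, -143.5]), 28.603431701660156, np.float64(78.82459032320561)]
```

>>> {"name": "play_rows", "arguments": {
  "twist": [
    [0,0,0],
    [0,0,0],
    [0,0,0],
    [0,0,0],
    [0,0,0],
    [0,0,0],
    [0,0,0],
    [0,0,0]
  ],
  "delta_pos": [
    [0,0,3],
    [0,0,10],
    [0,0,25],
    [0,30,30],
    [-1,72,30],
    [-1,114,30],
    [-2,156,30],
    [-2.7,195,25]
  ],
  "claw": [-1,-1,-1,-1,-1,-1,-1,-1]
}}

```text
time: 19.3
eef_pos: [0.6355, 0.0535, 0.0339]
ee_rot: [-180.0, -0.1, -0.0]
ft_force: [0.6, -0.1, -0.7]
width: 0.0548
grip_force: 42.4
```

>>> {"name": "play_rows", "arguments": {
  "twist": [
    [0,0,0],
    [0,0,0],
    [0,0,0],
    [0,0,0],
    [0,0,0],
    [0,0,0],
    [0,0,0],
    [0,0,0]
  ],
  "delta_pos": [
    [0,0,-5],
    [0,0,-15],
    [0,0,-25],
    [0,0,-29],
    [0,0,-29],
    [0,0,-29],
    [0,0,-29],
    [0,0,-29]
  ],
  "claw": [-1,-1,-1,-1,-1,-1,-1,-1]
}}

```text
time: 20.1
eef_pos: [0.6356, 0.0514, 0.0046]
ee_rot: [-180.0, -0.1, -0.0]
ft_force: [1.5, 0.5, -1.4]
width: 0.054
grip_force: 42.5
```

```bash
python3 - <<'E'
from h import *
W,o=look('w11')
print(held('w11',o,112,74.5,635.5,51.6,28), circ(W,635.5,51.6,22.9,34),held('w11',o,112,22.9,635.5,51.6,34))
E
```

```text
20.1 [0.63559195 0.05136861 0.00456719] [-1.79998231e+02 -5.49932842e-02 -4.58645554e-02] 0.05398768350742183 42.50720064039342 [ 1.46391133  0.48403496 -1.42524142]
[9973, array([635.6,  51. ]), 28.433298110961914, np.float64(74.23379895757861)] [3297, array([635.5,  51.3]), 34.46409225463867, np.float64(23.337131206095368)] [2457, array([635.7,  51.3]), 34.29155731201172, np.float64(23.447179502533412)]
```

Aligned within 0.5 mm. The top is at 74.2 mm and home reads about 50.6 mm, so it lowers about 24 mm.

>>> {"name": "play_rows", "arguments": {
  "twist": [
    [0,0,0],
    [0,0,0],
    [0,0,0],
    [0,0,0],
    [0,0,0],
    [0,0,0],
    [0,0,0],
    [0,0,0]
  ],
  "delta_pos": [
    [0,0.3,-7],
    [0,0.3,-14],
    [0,0.3,-18],
    [0,0.3,-21],
    [0,0.3,-23],
    [0,0.3,-23.5],
    [0,0.3,-24],
    [0,0.3,-24]
  ],
  "claw": [-1,-1,-1,-1,-1,-1,-1,-1]
}}

```text
time: 20.95
eef_pos: [0.6346, 0.0521, -0.0189]
ee_rot: [180.0, 0.0, -0.0]
ft_force: [-2.6, -0.1, 6.1]
width: 0.0547
grip_force: 43.3
```

>>> {"name": "play_rows", "arguments": {
  "twist": [
    [0,0,0],
    [0,0,0],
    [0,0,0],
    [0,0,0],
    [0,0,0],
    [0,0,0],
    [0,0,0],
    [0,0,0]
  ],
  "delta_pos": [
    [0,0,0],
    [0,0,0],
    [0,0,0],
    [0,0,0],
    [0,0,0],
    [0,0,0],
    [0,0,10],
    [0,0,30]
  ],
  "claw": [0.3,0.4,0.5,0.7,0.9,1,1,1]
}}

```text
time: 21.75
eef_pos: [0.6335, 0.052, 0.0092]
ee_rot: [180.0, 0.2, -0.0]
ft_force: [-0.8, -1.1, -0.2]
width: 0.0853
grip_force: 0.0
```

```bash
python3 - <<'E'
from h import *
W,o=look('w12')
print(circ(W,635.5,51.4,51,28,2))
E
```

```text
21.75 [0.63348861 0.05198376 0.00919088] [ 1.79996347e+02  2.22225259e-01 -1.43034198e-02] 0.08531087604411455 0.0 [-0.79002519 -1.11083144 -0.18330362]
[7565, array([635. ,  52.1]), 28.339590072631836, np.float64(50.84660196485994)]
```

Blue is fully home, with its top at 50.8 mm. Next is green.

>>> {"name": "play_rows", "arguments": {
  "twist": [
    [0,0,0],
    [0,0,0],
    [0,0,0],
    [0,0,0],
    [0,0,0],
    [0,0,0],
    [0,0,0],
    [0,0,0]
  ],
  "delta_pos": [
    [0,0,25],
    [0,-25,30],
    [1,-70,30],
    [1,-115,30],
    [2,-155,30],
    [2.6,-185,28],
    [2.6,-195.3,25],
    [2.6,-195.3,18]
  ],
  "claw": [1,1,1,1,1,1,1,1]
}}

```text
time: 22.6
eef_pos: [0.6385, -0.1451, 0.0287]
ee_rot: [180.0, -0.1, -0.2]
ft_force: [0.4, 0.5, -0.8]
width: 0.0851
grip_force: 0.0
```

>>> {"name": "play_rows", "arguments": {
  "twist": [
    [0,0,0],
    [0,0,0],
    [0,0,0],
    [0,0,0],
    [0,0,0],
    [0,0,0],
    [0,0,0],
    [0,0,0]
  ],
  "delta_pos": [
    [0,0,0],
    [0,0,-15],
    [0,0,-30],
    [0,0,-42],
    [0,0,-50],
    [0,0,-50.5],
    [0,0,-50.5],
    [0,0,-50.5]
  ],
  "claw": [1,1,1,1,1,1,0.9,0.8]
}}

```text
time: 23.4
eef_pos: [0.6383, -0.1434, -0.0219]
ee_rot: [180.0, -0.1, -0.0]
ft_force: [1.0, -0.1, 0.6]
width: 0.0765
grip_force: 0.0
```

>>> {"name": "play_rows", "arguments": {
  "twist": [
    [0,0,0],
    [0,0,0],
    [0,0,0],
    [0,0,0],
    [0,0,0],
    [0,0,0],
    [0,0,0],
    [0,0,0]
  ],
  "delta_pos": [
    [0,0,0],
    [0,0,0],
    [0,0,0],
    [0,0,0],
    [0,0,0],
    [0,0,0],
    [0,0,0],
    [0,0,0]
  ],
  "claw": [0.7,0.5,0,-0.5,-1,-1,-1,-1]
}}

```text
time: 24.2
eef_pos: [0.6382, -0.1436, -0.0213]
ee_rot: [180.0, -0.1, -0.0]
ft_force: [-0.5, -0.5, 5.1]
width: 0.0646
grip_force: 43.7
```

```bash
python3 - <<'E'
from h import *
W,o=look('w13')
print(held('w13',o,68,50.5,638.2,-143.4,33))
E
```

```text
24.2 [ 0.63824866 -0.14361578 -0.02131006] [ 1.79970865e+02 -8.38071040e-02 -2.25271013e-02] 0.0646108324176162 43.67823367472738 [-0.4660889  -0.48820169  5.07661389]
[15007, array([ 638.3, -143.6]), 33.38606262207031, np.float64(50.851122944580446)]
```

>>> {"name": "play_rows", "arguments": {
  "twist": [
    [0,0,0],
    [0,0,0],
    [0,0,0],
    [0,0,0],
    [0,0,0],
    [0,0,0],
    [0,0,0],
    [0,0,0]
  ],
  "delta_pos": [
    [0,0,3],
    [0,0,15],
    [0,0,40],
    [0,0,62],
    [-22,36,65],
    [-44,72,65],
    [-66,108,65],
    [-88,144,65]
  ],
  "claw": [-1,-1,-1,-1,-1,-1,-1,-1]
}}

```text
time: 25.05
eef_pos: [0.5487, 0.0018, 0.0431]
ee_rot: [-180.0, -0.0, -0.1]
ft_force: [0.1, 1.1, -3.1]
width: 0.0645
grip_force: 45.1
```

>>> {"name": "play_rows", "arguments": {
  "twist": [
    [0,0,0],
    [0,0,0],
    [0,0,0],
    [0,0,0],
    [0,0,0],
    [0,0,0],
    [0,0,0],
    [0,0,0]
  ],
  "delta_pos": [
    [-22,36,0],
    [-44,72,0],
    [-66,108,-5],
    [-72.9,118,-20],
    [-72.9,118,-35],
    [-72.9,118,-41],
    [-72.9,118,-41],
    [-72.9,118,-41]
  ],
  "claw": [-1,-1,-1,-1,-1,-1,-1,-1]
}}

```text
time: 25.85
eef_pos: [0.4775, 0.1185, 0.002]
ee_rot: [-180.0, -0.0, -0.1]
ft_force: [-1.0, -0.6, -1.6]
width: 0.0645
grip_force: 45.1
```

```bash
python3 - <<'E'
from h import *
W,o=look('w14')
print(held('w14',o,68,74.5,477.3,118.6,33), circ(W,477.3,118.6,22.9,39),held('w14',o,68,22.9,477.3,118.6,39))
E
```

```text
25.85 [0.47750292 0.11845529 0.00198341] [-1.79996355e+02 -3.38085622e-02 -5.00684969e-02] 0.06445127659273618 45.07779368665069 [-1.04782557 -0.61949372 -1.59241131]
[14746, array([477.9, 118.5]), 33.18616485595703, np.float64(74.1440218007658)] [3438, array([479. , 118.5]), 39.35955047607422, np.float64(23.334205976411955)] [2692, array([477.2, 118.4]), 39.05006790161133, np.float64(23.455655737621782)]
```

>>> {"name": "play_rows", "arguments": {
  "twist": [
    [0,0,0],
    [0,0,0],
    [0,0,0],
    [0,0,0],
    [0,0,0],
    [0,0,0],
    [0,0,0],
    [0,0,0]
  ],
  "delta_pos": [
    [-0.3,0,-7],
    [-0.3,0,-14],
    [-0.3,0,-18],
    [-0.3,0,-21],
    [-0.3,0,-23],
    [-0.3,0,-23.5],
    [-0.3,0,-24],
    [-0.3,0,-24]
  ],
  "claw": [-1,-1,-1,-1,-1,-1,-1,-1]
}}

```text
time: 26.7
eef_pos: [0.4762, 0.1186, -0.0214]
ee_rot: [180.0, -0.0, -0.0]
ft_force: [-3.4, -0.9, 9.9]
width: 0.0644
grip_force: 46.5
```

>>> {"name": "play_rows", "arguments": {
  "twist": [
    [0,0,0],
    [0,0,0],
    [0,0,0],
    [0,0,0],
    [0,0,0],
    [0,0,0],
    [0,0,0],
    [0,0,0]
  ],
  "delta_pos": [
    [0,0,0],
    [0,0,0],
    [0,0,0],
    [0,0,0],
    [0,0,0],
    [0,0,15],
    [0,0,45],
    [0,0,90]
  ],
  "claw": [0.6,0.7,0.85,1,1,1,1,1]
}}

```text
time: 27.5
eef_pos: [0.4741, 0.1183, 0.0664]
ee_rot: [179.9, 0.4, -0.0]
ft_force: [0.6, 0.3, -0.2]
width: 0.0853
grip_force: 0.0
```

>>> {"name": "play_rows", "arguments": {
  "twist": [
    [0,0,0],
    [0,0,0],
    [0,0,0],
    [0,0,0],
    [0,0,0],
    [0,0,0],
    [0,0,0],
    [0,0,0]
  ],
  "delta_pos": [
    [0,0,30],
    [0,0,60],
    [0,0,90],
    [0,0,100],
    [0,0,100],
    [0,0,100],
    [0,0,100],
    [0,0,100]
  ],
  "claw": [1,1,1,1,1,1,1,1]
}}

```text
time: 28.3
eef_pos: [0.4753, 0.1185, 0.166]
ee_rot: [180.0, 0.2, -0.0]
ft_force: [-0.4, 0.7, -0.1]
width: 0.0855
grip_force: 0.0
```

```bash
python3 - <<'E'
from h import *
W,o=look('w15'); b=snap('side','sideF');C=cloud(b)*1000
for k,(x,y,r) in {'blue':(635.5,51.5,28),'green':(477.3,118.5,33),'red':(452.3,-73,22.5),'gold':(457.5,-237.3,17)}.items(): print(k,circ(W,x,y,50.8,r,3),circ(C,x,y,50.5,r,3))
E
```

```text
28.3 [0.47533371 0.11852626 0.16595332] [ 1.79970232e+02  1.94711540e-01 -1.57531034e-02] 0.08554270369445685 0.0 [-0.42296988  0.66259759 -0.06751075]
blue [2197, array([634.5,  52.1]), 28.554832458496094, np.float64(50.71102329685816)] [252, array([636.6,  49.5]), 28.596954345703125, np.float64(50.67202589926515)]
green [3371, array([476.2, 118.7]), 33.43607711791992, np.float64(50.90856838677363)] [304, array([477.9, 118.3]), 34.735347747802734, np.float64(50.80754891434861)]
red [846, array([452. , -72.4]), 22.969074249267578, np.float64(50.440513494824216)] [194, array([453.9, -74.9]), 23.508420944213867, np.float64(50.52671556500039)]
gold [199, array([ 457.4, -235.6]), 17.654735565185547, np.float64(50.04162316202488)] [130, array([ 458.2, -238.5]), 17.610979080200195, np.float64(50.04709192127969)]
```

View pics/sideF.png

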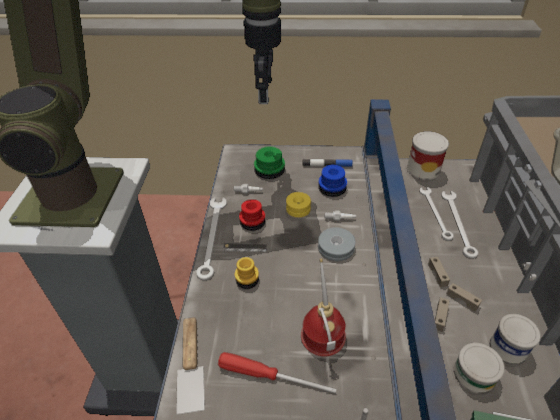

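The side view shows all four adapters upright in their own holders: green (269,162), blue (333,179), red (252,213) and gold (246,270). The stand at (337,243) is empty and the oil can at (323,330) is standing.

```bash
python3 -c "
from station import finish_job
print(finish_job())"
```

```text
the job is handed in; nothing more can be done
None
```

The job is handed in at about 28 s: by camera depth all four adapters sit upright and fully home in the holders of their own colour, and the oil can still stands; the verdict itself was not returned.

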